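# Fit the scraper cassette to the bench sheeter and throw its thickness lever

## Robot

A 6-joint arm with a two-finger parallel gripper is mounted at the origin on a cart in front of the work surface, level with it; the furniture and walls round the work are solid. World frame = base frame: x ahead of the robot, y to its left, z up, the work surface at z = 0. Lengths are in mm, angles in rad, forces in N, time in s.
With the tool pointing down it reaches from about 325 to 875 mm from the base axis. Payload 4.4 kg.
Tool frame: the origin (TCP) lies at the very end of the fingers, on their centre line; the grasp point (between the pads) lies 19 mm behind it; z points along the fingers, y is the line along which they close (so a half turn about z gives the same grasp; the last joint's range is limited). The gripper opens to 85 mm and grips with 20 to 120 N. Pads are 22 mm wide; open, the fingers measure 114 mm over their backs; the gripper's body (76 mm by 85 mm) begins 54 mm behind the grasp point. The pads swing forward as they close: fully open they stand 13 mm farther back than shut.
Start: joints at [-1.425, 0.207, 1.542, -0, 1.393, -0.15], TCP at [168.153, -549.865, 231.282] pointing down, gripper open.
Joint ranges: [-2.73, 2.73], [-0.86, 2.22], [0.23, 2.46], [-1.11, 4.25], [0.08, 2.63], [-2.82, 2.82]. Speed limits (rad/s): [2.79, 2.79, 3.14, 3.14, 3.14, 3.14].

## Interface

Orientations are given as [roll, pitch, yaw] about the fixed x, y, z axes, in that order (R = Rz(yaw) Ry(pitch) Rx(roll)).
In Python, from workcell import bot gives the robot as it stands. Calls block until the motion is done:
- bot.move_ptp(position, orientation): joint-space move of the TCP to a pose.
- bot.move_linear(position, velocity=150, attitude=None): straight line of the TCP; attitude=None keeps the orientation; velocity is the mean speed in mm/s.
- bot.goto_joints(angles): joint-space move.
- bot.let_go() and bot.grab(): open the fingers fully, or close them until they stop; the grip force is fixed at half the most.
- bot.dwell(seconds).
- bot.solve_ik(position, orientation): joint angles nearest the present ones, or None.
- bot.camera(name): name is "scene" or "top" or "wrist"; returns a dict with "img" (400x640x3 uint8, red, green, blue), "depth" (400x640 float32, mm along the optical axis (not along the pixel's ray), 0 where there is no reading), "fovy" (degrees; the focal length in pixels is half the picture's height over the tangent of half this angle, whatever the lens; pixels are square), "cx", "cy" (the principal point, pixels), "D" ([k1, k2, p1, p2, k3] as OpenCV has them; the pictures are not rectified), "R" (3x3) and "t" (3): a world point X has camera coordinates R X + t. Camera axes: x right, y down, z forward; pixel columns grow to the right and rows downward; lengths in mm; the calibration is good to about 2 mm. A picture is of the moment at which its call begins.
A pose or a line that the arm cannot do raises bot.MotionError and nothing moves.
- bot.hand_in(): hands the job in; it is judged then, once.
Readings, each from a call of its own:
- bot.current_t(): time.
- bot.current_q(): joint angles.
- bot.current_joint_vel(): joint speeds.
- bot.current_effort(): joint torques, N m.
- bot.current_tool_pos(): TCP position.
- bot.current_tcp_rot(): TCP orientation.
- bot.current_force(): force on the tool from outside, world axes, zero at the start.
- bot.current_moment(): the same for the moment, N m.
- bot.current_opening(): finger opening in mm.
- bot.current_finger_force(): force on a finger pad.
Only numpy, scipy, OpenCV 4.12 (cv2) and the standard library are available. Lean on these libraries where they do the work, as an engineer would, in place of code of your own. Each camera call takes 0.05 s, during which the arm holds its last target. There are 200 camera calls.

## Task

Get the bench sheeter ready: lift the scraper cassette out of its white dock (only its ends are free there), set it down upright on the bare table top and let go, then take it again, by its sides so that its ends are free, hook its lip under the sheeter's hook rail and rock it down until the sprung catch clicks over its foot. Then throw the thickness lever out of its parking notch into the notch marked by the pointed stud (the other notches have flat discs), and let go. Leave the timer, the steel cup, the dipping fork and the tape roll where they are.

Things in the scene. Friction and masses are not known exactly. Their poses are not given: they have to be found in the camera images.
- sheeter: Fixed white machine base, 150 (x) x 330 (y) mm, top face 24 mm above the table; origin at the centre of its underside on the table, x to its rear (away from the robot), y to its left, z up; turned up to 0.15 rad. Left half: cassette seat; right half: thickness lever. Behind the seat a roller, whose end blocks reach 64 mm above the table.
- seat (a point): Where the cassette's origin lies when home (sheeter frame x -5, y +85, z 32 mm), axes as the sheeter's: top of a pad 44 (x) x 36 (y) mm, 8 mm above the base. Both sides are free for fingers. Lowered level, the cassette would land on rail and catch: bring it in front (-x) end raised about 20 degrees, lip first along its own x under the rail, then rock it down about the rail.
- hook_rail (a point): Middle of the hook rail: a fixed steel bar 8 mm in diameter along the sheeter's y, 35.5 mm to +x and 14.5 mm above point seat; its underside clears the lip of the seated cassette by 2.5 mm, and below it is open down to the base. Its two end posts stand 36 mm apart inside; the 30 mm wide lip goes between them.
- cassette: Loose aluminium block 60 (x) x 44 (y) x 46 (z) mm, 0.18 to 0.35 kg; origin at the centre of its underside. A steel lip 30 mm wide (z 3 to 8) reaches out of its +x end to x = +42 mm; a foot 30 mm wide (z 2 to 8) out of its -x end to x = -36 mm. It goes on the sheeter lip to the rear. In the dock grip its end faces, higher than 10 mm on it; for fitting its side faces (y).
- dock: Fixed white storage dock on the left, turned up to 0.5 rad; origin at the centre of its underside, axes as the cassette's in it. Floor 64 x 66 mm, 12 mm thick; two cheeks 46 mm long (x), 8 mm thick, 54 mm high above the table, 49 mm apart inside, cover the cassette's sides (y); its ends are open. The table between it and the sheeter is bare, 0.4 to 0.48 m ahead of the robot.
- catch (a joint): Sprung catch in front of the seat, m: 0 at rest, grows to the front. Its nose stands 33 to 46 mm to -x of point seat, 9 to 23 mm above it, 22 mm wide, sloped on top: the cassette's foot pushes it about 3 mm aside while rocked down (under 10 N at the front end), then it springs back to 0 over the foot.
- thickness_lever (a joint): Angle of the lever, rad, about an upright axis at sheeter x +55, y -85 mm. 0 in the parking notch, where it starts (rightmost); grows as the lever swings clockwise from above, its front end toward the seat. Four notches: 0, 0.45, 0.90, 1.35 (end stops just outside). At value j the arm points along sheeter (-cos(j-0.675), sin(j-0.675)).
- plunger (a joint): Sprung ball plunger under the lever, m: 0 when down in a notch, about 0.004 up on the lands between notches. It leaves a notch with about 4 to 8 N at the knob and falls in and centres itself within about 0.02 rad near the next.
- lever_knob (a point): Middle of the lever's upright black round knob, 22 mm in diameter, gripped part from 12 mm below to 14 mm above this point; 88 mm from the lever's axis and 80 mm above the table. Push it or grip it from above and swing it about the lever's axis; the arm lies 18 mm below and lower.
- lever_pointer (a point): Point 124 mm from the lever's axis in line with its arm, at the height of the base's top, just past the pointer's end; it lies over the mark of the notch that the lever is in.
- mark_stud: Pointed (conical) dark steel stud, 14 mm in diameter and 14 mm high, fixed on the sheeter's base 124 mm from the lever's axis beside the notch to be used: 0.45, 0.90 or 1.35, whichever was drawn. Origin at the centre of its underside.
- mark_disc_1: Flat dark steel disc, 14 mm in diameter and 3 mm high, beside one of the notches not to be used. Origin at its underside.
- mark_disc_2: A second such flat disc beside the other notch not to be used.
- kitchen_timer: Kitchen timer, round, 62 mm in diameter and 48 mm high, between dock and sheeter toward the rear; bystander. Origin at the centre of its underside.
- sample_cup_4: Small empty steel cup, 66 mm wide and 33 mm high, behind the dock; bystander. Origin at the centre of its underside.
- dipping_fork: Dipping fork with wooden handle, 15 x 223 (along y) x 14 mm, along the front edge of the table; bystander. Origin under its middle.
- tape_spare_1: Roll of cream tape lying flat, 100 mm in diameter and 48 mm high, behind the sheeter; bystander. Origin at the centre of its underside.

How it is judged (in metres and radians):
On the way, in this order (a step that is already met when the one before it is completed fails the run):
1. the cassette is lifted out of the dock (height (world z) of cassette above 0.03 m and angle between cassette's own z axis and vertical below 0.6 rad), for 0.1 s.
2. the cassette stands upright on the bare table top, released (height (world z) of cassette below 0.005 m and angle between cassette's own z axis and vertical below 0.1 rad and contact force between cassette and the arm below 0.1 N and contact force between cassette and the fingers below 0.1 N and linear speed of cassette below 0.02 m/s), for 0.2 s.
3. the cassette is home on its seat, lip under the rail and catch over the foot (x of cassette in the frame of seat between -0.004 and 0.004 m and y of cassette in the frame of seat between -0.005 and 0.005 m and z of cassette in the frame of seat between -0.003 and 0.0025 m and angle between the x axis of cassette and the x axis of seat, either way round below 0.09 rad and angle between cassette's own z axis and vertical below 0.06 rad and value of joint catch below 0.0015 m), for 0.2 s.
4. the thickness lever is down in the notch marked by the pointed stud (horizontal distance between lever_pointer and mark_stud below 0.01 m and value of joint plunger below 0.0015 m), for 0.2 s.
At the end, for the whole second after the job is handed in: Cassette home and still on the seat (within 4 mm lengthwise, 5 mm sideways, 2.5 mm in height, level within 0.06 rad, in line within 0.09 rad), catch back over its foot (under 1.5 mm); lever still in the stud's notch, pointer within 10 mm of the stud, plunger down (under 1.5 mm) (all of step 3 and all of step 4 and linear speed of cassette below 0.01 m/s and velocity of joint thickness_lever between -0.05 and 0.05 rad/s); the robot touches nothing.
It fails at once if the timer is moved more than 25 mm (distance of kitchen_timer from where it was at the start of the episode above 0.025 m).
It fails at once if the steel cup is moved more than 25 mm (distance of sample_cup_4 from where it was at the start of the episode above 0.025 m).
It fails at once if the dipping fork is moved more than 25 mm (distance of dipping_fork from where it was at the start of the episode above 0.025 m).
It fails at once if the tape roll is moved more than 25 mm (distance of tape_spare_1 from where it was at the start of the episode above 0.025 m).
It fails at once if the cassette is tipped over (angle between cassette's own z axis and vertical above 0.9 rad).
It also fails if it takes over 64 s, if anything falls off the work surface, if the arm or the gripper's body presses on something with over 40 N, if the wrist force passes 120 N, or if a joint passes its speed limit or range.

## Working session

There is one attempt and no reset: what is moved stays moved. The work goes in short steps, each a Python script; the robot and the scene stay as the last script left them, time stands still between calls to the robot, and variables do not carry over. Pictures are saved under pics/ and viewed, at most 10 in all, crops included, and the job is handed in when it is done.

```bash
mkdir -p pics; ls; cat > h.py <<'E'
from workcell import bot
import numpy as np, cv2
def shot(name,fn=None):
    c=bot.camera(name)
    if fn: cv2.imwrite('pics/'+fn,cv2.cvtColor(c['img'],cv2.COLOR_RGB2BGR))
    np.savez('/tmp/'+name+'.npz',**c); return c
def K(c):
    f=200/np.tan(np.radians(c['fovy'])/2); return np.array([[f,0,c['cx']],[0,f,c['cy']],[0,0,1.]])
def cloud(c):
    v,u=np.mgrid[0:400,0:640]; p=np.stack([u,v],-1).reshape(-1,1,2).astype(float)
    n=cv2.undistortPoints(p,K(c),np.array(c['D'],float))[:,0]
    d=c['depth'].reshape(-1,1); X=np.hstack([n*d,d])
    W=(X-np.array(c['t']))@np.array(c['R']); W[d[:,0]==0]=np.nan
    return W.reshape(400,640,3)
def ray_z(c,uv,z):
    n=cv2.undistortPoints(np.array(uv,float).reshape(-1,1,2),K(c),np.array(c['D'],float))[:,0]
    R=np.array(c['R']); t=np.array(c['t']); C=-R.T@t
    d=np.hstack([n,np.ones((len(n),1))])@R
    return C+d*((z-C[2])/d[:,2])[:,None]
E
python3 - <<'E'
from h import *
for n in('scene','top'):
    c=shot(n,n+'0.png'); print(n,c['fovy'],c['D'],-np.array(c['R']).T@c['t'],np.mean(c['depth']==0))
print(bot.current_t(),bot.current_tcp_rot(),bot.current_opening())
E
```

```text
pics
scene 43.80993288623584 [-0.05560204  0.          0.          0.          0.        ] [ 50.4452709  932.16537804 635.86423539] 0.0173828125
top 56.13775120010449 [-0.0875493  0.         0.         0.         0.       ] [ 434.73597864  -23.39935395 1040.8159739 ] 0.003859375
0.1 [-3.13949348e+00 -3.29510648e-04  2.96828231e-01] 85.5033086937575
```

View pics/top0.png

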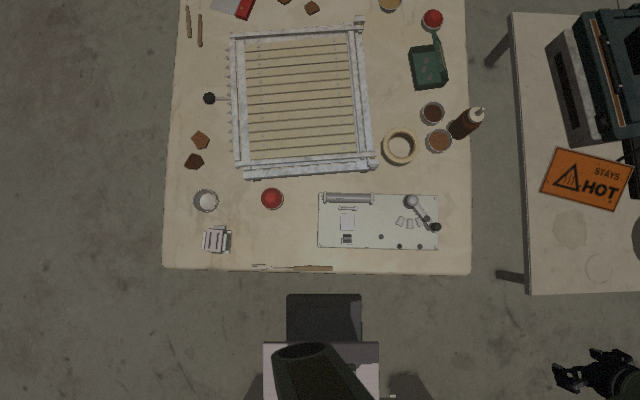

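View pics/scene0.png

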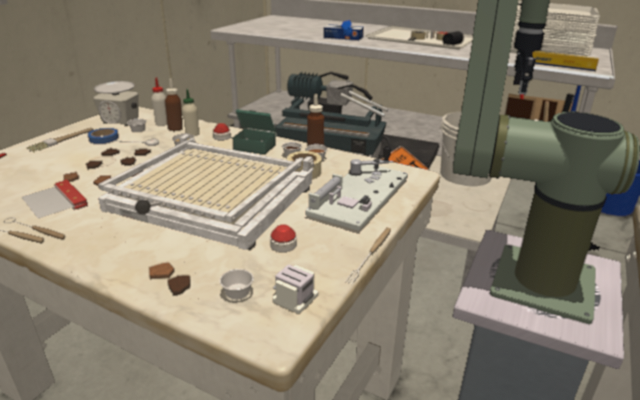

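Top view: dock at about (217,240) on the left; sheeter spans (318–440,192–250), with the lever knob at (435,227), marks near (380,237), (400,246) and (420,246), the rail at (347,208) and the catch at (347,240). The timer is at (272,198), the cup at (206,200), and the fork along row 268.

```bash
python3 - <<'E'
from h import *
c=dict(np.load('/tmp/top.npz')); W=cloud(c)
def rect(m,mask=None):
    p=W[m][:,:2].astype(np.float32); return cv2.minAreaRect(p),len(p)
v,u=np.mgrid[0:400,0:640]
z=W[...,2]
s=(u>305)&(u<450)&(v>185)&(v<258)&(z>14)&(z<36); print('base',rect(s), np.median(z[s]))
for lo,hi in((20,48),(48,53),(53,70)):
    d=(u>190)&(u<245)&(v>215)&(v<262)&(z>lo)&(z<hi); print('dock',lo,rect(d) if d.sum()>5 else d.sum())
k=(u>420)&(u<445)&(v>215)&(v<236)&(z>80); print('knob',np.nanmedian(W[k],0),k.sum())
for n,uu,vv in(('timer',272,198),('cup',206,200),('tape',398,133),('fork',310,268),('tbl',260,240)): print(n,W[vv,uu])
for a in((380,237),(400,246),(420,246)): print(a,ray_z(c,[a],24))
img=cv2.cvtColor(c['img'],cv2.COLOR_RGB2BGR)
a=cv2.resize(img[180:260,305:450],None,fx=5,fy=5,interpolation=cv2.INTER_CUBIC)
cv2.imwrite('pics/crop1.png',a)
E
```

```text
base (((484.0306091308594, -157.96255493164062), (328.71832275390625, 151.0649871826172), 87.9537124633789), 5655) 24.615372519896063
dock 20 (((434.80987548828125, 271.5263977050781), (47.46350860595703, 77.7392578125), 83.6954574584961), 106)
dock 48 (((429.6213684082031, 283.1270751953125), (67.47514343261719, 55.97029495239258), 89.58495330810547), 44)
dock 53 (((432.49822998046875, 280.7915344238281), (65.6458969116211, 61.15348434448242), 83.2571029663086), 462)
knob [ 464.74848678 -295.06450268   96.4637111 ] 70
timer [545.3092538  127.03817119  46.70792049]
cup [546.22276481 322.20903709   1.44421277]
tape [ 720.9581525  -214.61284409   44.45565952]
fork [356.85937748  27.24332397  14.8586259 ]
tbl [4.33197430e+02 1.67043613e+02 2.46339744e-01]
(380, 237) [[ 439.75399808 -162.60280676   24.        ]]
(400, 246) [[ 415.11449504 -216.24809175   24.        ]]
(420, 246) [[ 414.63120449 -270.47858203   24.        ]]
```

View pics/crop1.png

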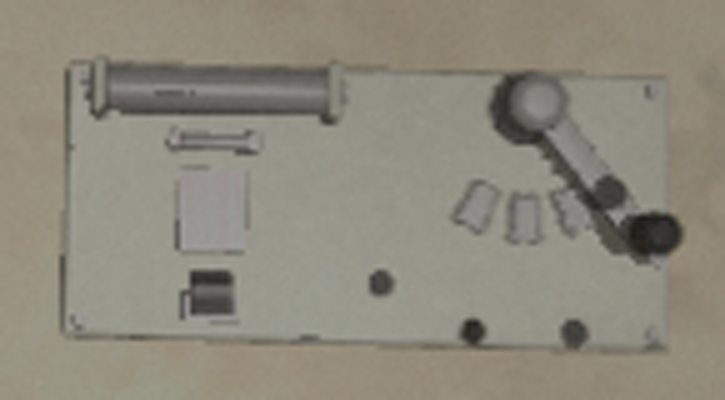

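The crop shows rail at (213,140), catch at (212,292), lever arm at right, and three marks at (380,283), (472,330) and (573,332). The middle one looks shaded like a cone, which a close look should confirm.

```bash
python3 - <<'E'
from h import *
bot.move_ptp([440,-150,260],[np.pi,0,-0.036])
c=shot('wrist','w1.png'); print(c['fovy'],-np.array(c['R']).T@c['t'],np.array(c['R'])[2],bot.current_tool_pos(),bot.current_t(),bot.current_q())
E
```

```text
68.51369942644408 [ 511.28241814 -151.85860707  402.37992678] [-0.2818068   0.01005884 -0.95941844] [ 439.9091618  -150.78441195  259.96333389] 1.9167 [-5.16503027e-01 -5.54627940e-02  1.76240344e+00 -2.20466281e-04
  1.43463740e+00  1.09152076e+00]
```

View pics/w1.png

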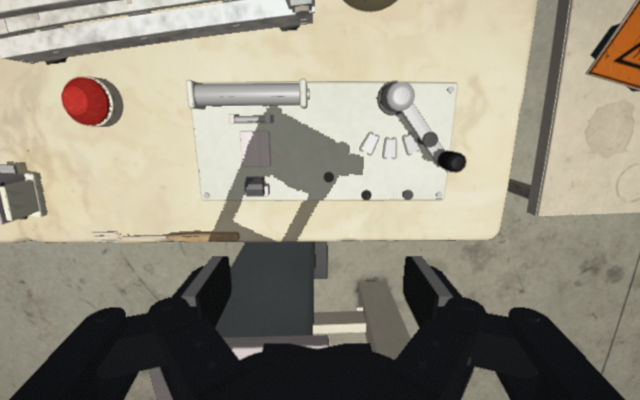

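The wrist picture shows the base corners near (192,82), (456,83), (441,200) and (203,199), with the rail at (251,119), pad (255,148), catch (257,186) and marks at (328,177), (366,195) and (407,194). Next: mark heights by depth, then look at the dock.

```bash
python3 - <<'E'
from h import *
c=dict(np.load('/tmp/wrist.npz')); W=cloud(c); z=W[...,2]
v,u=np.mgrid[0:400,0:640]
s=(u>180)&(u<470)&(v>75)&(v<210)&(z>17)&(z<33)
print('base',cv2.minAreaRect(W[s][:,:2].astype(np.float32)),np.median(z[s]))
for a in((328,177),(366,195),(407,194)):
    b=np.s_[a[1]-6:a[1]+7,a[0]-6:a[0]+7]; zz=z[b]; print(a,ray_z(c,[a],26)[0],np.nanpercentile(zz,[50,80,90,95,100]).round(1))
r=(u>225)&(u<278)&(v>108)&(v<130)&(z>38)&(z<60); print('rail',cv2.minAreaRect(W[r][:,:2].astype(np.float32)),np.nanpercentile(z[r],[50,95]),r.sum())
# two predictions
yaw=-.036;R=np.array([[np.cos(yaw),-np.sin(yaw)],[np.sin(yaw),np.cos(yaw)]]);o=np.array([484,-158])
for n,p in(('seat',(-5,85)),('rail',(30.5,85)),('s.9',(-65.9,-57.3)),('s.45',(-65.9,-112.7)),('s1.35',(-41.8,-7.5)),('axis',(55,-85)),('knob0',(55-88*np.cos(.675),-85-88*np.sin(.675)))): print(n,o+R@p)
bot.move_ptp([395,283,230],[np.pi,0,0.1])
c=shot('wrist','w2.png');W=cloud(c);z=W[...,2]
C=(abs(W[...,0]-432)<60)&(abs(W[...,1]-281)<60)
for lo,hi in((8,16),(44,50),(51,56),(56,62)):
    m=C&(z>lo)&(z<hi); print(lo,cv2.minAreaRect(W[m][:,:2].astype(np.float32)) if m.sum()>5 else 0,m.sum())
print(bot.current_t())
E
```

```text
base ((482.76959228515625, -158.85482788085938), (329.8583068847656, 150.08876037597656), 88.0007095336914) 23.800269444054777
(328, 177) [ 440.38259784 -164.16384862   26.        ] [25.5 26.9 27.4 27.8 28.8]
(366, 195) [ 414.46129008 -213.73733492   26.        ] [25.4 31.4 33.6 35.3 39. ]
(407, 194) [ 413.83519119 -268.1119889    26.        ] [25.1 26.9 27.4 27.7 28.3]
rail ((516.7177734375, -75.07649993896484), (47.45646286010742, 10.065263748168945), 87.53414916992188) [50.10110717 53.54493736] 359
seat [482.06257873 -72.87511293]
rail [517.53957722 -74.1528369 ]
s.9 [ 416.08034412 -212.89098602]
s.45 [ 414.08637489 -268.25509069]
s1.35 [ 441.95714179 -163.99066554]
axis [ 535.90502477 -244.9244983 ]
knob0 [ 465.26808017 -297.40708644]
8 ((431.3302917480469, 281.8439025878906), (65.94480895996094, 63.95011520385742), 84.00787353515625) 169
44 ((436.8787841796875, 283.63311767578125), (57.48204040527344, 53.3493537902832), 81.75502014160156) 46
51 ((433.12347412109375, 281.675048828125), (64.98685455322266, 60.06197738647461), 83.82763671875) 678
56 ((433.06842041015625, 281.75872802734375), (43.81285095214844, 59.88563537597656), 83.61055755615234) 2272
3.575
```

View pics/w2.png

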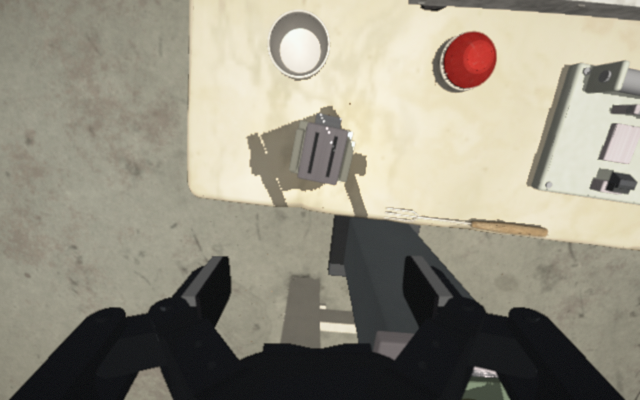

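The dock is at (322,155) in the picture, with the cassette standing in it; cup (299,45), timer (468,60), fork at (385–547,215–230). The middle mark is 15 mm high, so the stud marks notch 0.90. Grip the cassette now.

```bash
python3 - <<'E'
from h import *
y=-0.112+np.pi/2
bot.move_ptp([433,281.8,110],[np.pi,0,y])
bot.move_linear([433,281.8,27],120)
print(bot.current_force(),bot.current_tool_pos())
bot.grab(); print(bot.current_opening(),bot.current_finger_force(),bot.current_force())
bot.move_linear([433,281.8,120],100)
print(bot.current_opening(),bot.current_finger_force(),bot.current_force(),bot.current_tool_pos())
y2=-0.035+np.pi/2
bot.move_linear([435,145,100],200,[np.pi,0,y2])
bot.move_linear([435,145,24],100)
f0=bot.current_force(); print(f0,bot.current_t())
for z in np.arange(22,9,-1.):
    bot.move_linear([435,145,z],30); f=bot.current_force()
    print(z,(f-f0).round(1),bot.current_tool_pos()[2].round(1))
    if f[2]-f0[2]>4: break
E
```

```text
[ 0.36005087  0.82265422 -0.03294401] [433.6799118  282.14652655  27.63181868]
58.96764374380904 66.66638016700745 [0.11466477 1.12243081 4.99052201]
58.835755981856494 65.97032189369202 [ 0.06990125 -0.93332524 -3.06152613] [432.24174866 281.45059975 119.1169876 ]
[-0.92816889 -0.04720998 -1.63463167] 8.8667
22.0 [ 1.2 -0.4 -1.3] 22.4
21.0 [ 0.1  0.3 -0.6] 21.0
20.0 [ 0.9  0.9 -1.2] 19.9
19.0 [-0.1  0.3  0.3] 18.9
18.0 [ 1.5 -0.5 -0. ] 17.9
17.0 [ 0.5 -0.  -0.1] 16.9
16.0 [-0.3 -1.4  3.7] 16.3
15.0 [-3.5 -1.6 13. ] 16.3
```

```bash
python3 - <<'E'
from h import *
bot.let_go()
p=bot.current_tool_pos(); bot.move_linear([p[0],p[1],120],150); print(bot.current_t())
bot.move_ptp([395,145,150],[np.pi,0,-.035])
c=shot('wrist','w3.png');W=cloud(c);z=W[...,2]
C=(abs(W[...,0]-435)<60)&(abs(W[...,1]-145)<40)
for lo,hi in((43,50),(4,12)):
    m=C&(z>lo)&(z<hi); print('cas',lo,cv2.minAreaRect(W[m][:,:2].astype(np.float32)),m.sum(),np.median(z[m]))
bot.move_ptp([442,-73,150],[np.pi,0,-.035])
c=shot('wrist','w4.png');W=cloud(c);z=W[...,2];np.save('/tmp/W4.npy',W)
o=np.array([482.8,-158.9]);a=-.035;R=np.array([[np.cos(a),-np.sin(a)],[np.sin(a),np.cos(a)]])
S=(W[...,:2]-o)@R
def st(n,m): 
    print(n,cv2.minAreaRect(S[m].astype(np.float32)),m.sum(),np.percentile(S[m],[2,50,98],axis=0).round(1).tolist(),np.percentile(z[m],[5,50,98]).round(1))
x,y=S[...,0],S[...,1]
st('rail',(abs(x-30)<9)&(abs(y-85)<30)&(z>42)&(z<60))
st('railmid',(abs(x-30)<9)&(abs(y-85)<12)&(z>42)&(z<60))
st('pad',(abs(x+5)<26)&(abs(y-85)<22)&(z>29.5)&(z<35))
st('catch',(x<-30)&(x>-60)&(abs(y-85)<25)&(z>36)&(z<60))
st('base',(abs(x)<90)&(y>-40)&(y<180)&(z>18)&(z<28))
print(bot.current_t())
E
```

```text
12.1
cas 43 ((435.2507629394531, 144.3444061279297), (44.10884475708008, 59.43459701538086), 87.82666778564453) 3731 45.75364428426241
cas 4 ((470.97869873046875, 143.2106475830078), (29.702417373657227, 10.750435829162598), 88.03617095947266) 415 7.8480579912950255
rail ((30.710124969482422, 85.19656372070312), (9.327896118164062, 48.0203742980957), 0.2657972276210785) 628 [[26.2, 62.1], [30.0, 85.1], [35.2, 108.3]] [48.2 50.4 54. ]
railmid ((29.980287551879883, 85.08411407470703), (6.180441856384277, 23.156843185424805), 0.04304966703057289) 270 [[26.9, 73.7], [30.0, 85.1], [33.0, 96.6]] [47.9 49.9 51.4]
pad ((-4.739524841308594, 85.3453369140625), (43.469154357910156, 35.894508361816406), 0.42656829953193665) 2008 [[-25.5, 68.1], [-3.8, 85.4], [16.1, 102.4]] [30.4 31.7 33.1]
catch ((-48.98377227783203, 85.42369842529297), (29.182849884033203, 21.966691970825195), 89.8492660522461) 772 [[-59.6, 71.8], [-47.9, 85.5], [-38.2, 99.0]] [39.3 51.2 55.8]
base ((-0.0878753662109375, 62.89592361450195), (148.9273681640625, 205.77313232421875), 0.002361449645832181) 27456 [[-71.3, -36.8], [-3.7, 44.2], [66.5, 160.9]] [22.5 23.7 25.3]
14.5
```

View pics/w4.png

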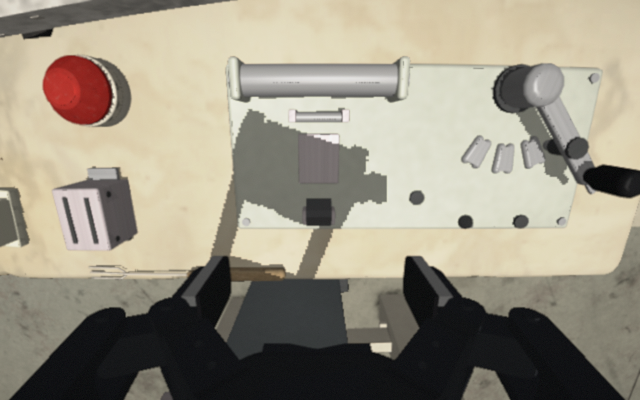

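View pics/w3.png

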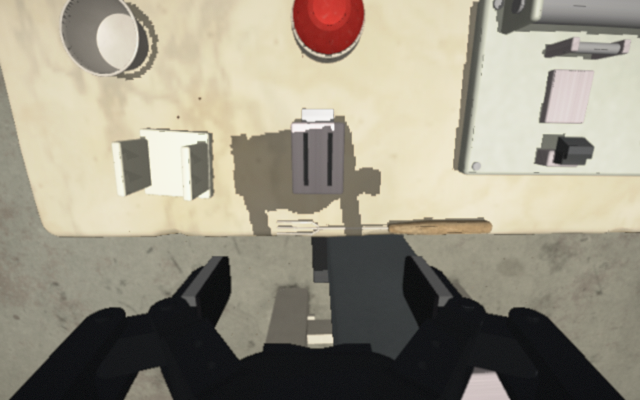

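w3 shows the cassette upright at (318,155), lip (318,115) toward the rear; w4 shows rail (319,116), pad (319,158) and catch (318,210) exactly where the model predicts. Regrip by the sides after an IK check of the whole path.

```bash
cat > fit.py <<'E'
from h import *
from scipy.spatial.transform import Rotation as Ro
A=-.035; SE=np.array([480.8,-73.5,32.])
def tool(th,rx,rz,off):
    """tool pose with cassette pitched th and rail at cassette coords (rx,rz); off=TCP in cassette frame"""
    Rz=Ro.from_euler('z',A); Rc=Rz*Ro.from_euler('y',th)
    P=SE+Rz.apply([35.5,0,14.5])-Rc.apply([rx,0,rz])
    return P+Rc.apply(off),[np.pi,th,A]
E
python3 - <<'E'
from fit import *
off=[0,0,13.]
T=.36
for a in((T,52,15),(T,35.5,15),(.18,35.5,15),(0,35.5,15)):
    p,o=tool(*a,off); print(p.round(1),bot.solve_ik(p,o))
up=tool(T,52,15,off)[0]+[0,0,60]; print(up, bot.solve_ik(up,[np.pi,T,A]))
bot.move_ptp([435.2,144.3,100],[np.pi,0,-.036])
bot.move_linear([435.2,144.3,13],100); bot.dwell(.2)
print(bot.current_tool_pos(),bot.current_force())
bot.grab(); bot.dwell(.2); print(bot.current_tool_pos(),bot.current_opening(),bot.current_force(),bot.current_t())
E
```

```text
[466.9 -73.   62.9] [-0.28057077  0.44217007  1.66253396 -0.08720866  1.38764386  1.35632084]
[482.4 -73.6  57.1] [-0.27423071  0.47746226  1.62381046 -0.08493477  1.39153212  1.36155454]
[481.  -73.5  50.9] [-0.29898785  0.36673566  1.76554567 -0.05046972  1.18364836  1.32995127]
[480.8 -73.5  44.5] [-3.29862589e-01  2.68356670e-01  1.90566069e+00 -4.44089210e-16
  9.67575290e-01  1.27593374e+00]
[466.93731193 -73.0146077  122.94646648] [-0.28057077  0.35799623  1.63405652 -0.08596307  1.49987404  1.34650502]
[435.8521562  144.424878    13.67280534] [-0.36658401 -0.91567559  0.82828928]
[435.68829588 144.31752182  13.35388335] 43.77726935249374 [-0.28606772 -0.08449331  3.30043623] 17.275
```

```bash
python3 - <<'E'
from fit import *
off=[0.2,0,13.2];T=.36
p=bot.current_tool_pos(); bot.move_linear([p[0],p[1],110],150)
p,o=tool(T,52,15,off)
bot.move_linear(p+[0,0,55],220,o)
bot.move_linear(p,80); bot.dwell(.3)
f0=np.mean([bot.current_force() for _ in range(5)],0); print('pre',f0,bot.current_tool_pos(),p,bot.current_opening(),bot.current_t())
shot('wrist','w5.png')
for rx in list(np.arange(50,37.9,-2.))+list(np.arange(37.5,32.4,-.5)):
    p,o=tool(T,rx,15,off); bot.move_linear(p,40)
    f=np.mean([bot.current_force() for _ in range(4)],0)-f0
    print(rx,f.round(1),(bot.current_tool_pos()-p).round(1))
    if np.linalg.norm(f)>5: break
print(bot.current_t())
E
```

```text
pre [-0.40764493  0.25785718 -1.80613167] [467.54951854 -73.15028014  63.50067757] [467.19478836 -73.02362306  63.063191  ] 43.179592372900295 20.3667
50.0 [ 0.   0.3 -0.6] [ 0.2 -0.  -0. ]
48.0 [ 0.7 -0.3 -0.6] [ 0.1 -0.  -0.1]
46.0 [ 1.1 -0.5 -0.1] [ 0.1  0.  -0.1]
44.0 [ 0.9 -0.3 -0.8] [ 0.1 -0.  -0. ]
42.0 [ 0.7 -0.3 -0.2] [ 0.1 -0.  -0. ]
40.0 [ 0.2  0.2 -0.9] [ 0.1  0.  -0. ]
38.0 [ 0.1 -0.2  0.4] [ 0.1 -0.  -0. ]
37.5 [-0.2 -0.3 -0.7] [ 0.  0. -0.]
37.0 [ 0.4 -0.5 -0.2] [ 0. -0. -0.]
36.5 [ 1.  -0.2 -0.1] [ 0. -0. -0.]
36.0 [ 0.2 -0.6 -0.6] [-0.1  0.   0. ]
35.5 [-1.5  0.3  1.3] [-0.5  0.   0.1]
35.0 [-3.8  0.1  3.5] [-0.8  0.   0.2]
23.6667
```

Contact with the rail is felt about 1.5 mm early, so back off to rx 36.6 and rock down.

```bash
python3 - <<'E'
from fit import *
off=[0.2,0,13.2]
f0=np.array([-.4,.25,-1.8])
for th in [.36,.3,.25,.2,.16,.12,.09,.06,.03,0,-.015]:
    p,o=tool(th,36.6,14.8 if th>.05 else 15.,off); bot.move_linear(p,40,o)
    f=np.mean([bot.current_force() for _ in range(4)],0)-f0
    print(th,f.round(1),np.round(bot.current_moment(),2),(bot.current_tool_pos()-p).round(1))
    if abs(f).max()>40: break
bot.dwell(.2); print(bot.current_t(),bot.current_force())
shot('wrist','w6.png')
E
```

```text
0.36 [-0.9 -0.8  0.2] [ 0.06 -0.17  0.05] [ 0.4 -0.  -0.2]
0.3 [-0.1  0.  -0.2] [-0.03 -0.21 -0.  ] [0.1 0.  0.1]
0.25 [-0.4 -0.7 -0.6] [-0.01 -0.22  0.  ] [ 0.6 -0.2  0.3]
0.2 [ 1.9 -0.1 -0.5] [ 0.04 -0.32 -0.02] [ 1.3 -0.3  0.7]
0.16 [ 2.8  0.2 -0.3] [-0.03 -0.5   0.05] [ 1.6 -0.4  0.7]
0.12 [ 5.8  0.7 -2.1] [ 0.16 -1.04 -0.06] [ 1.4 -0.1  0.3]
0.09 [ 5.1  0.4 -2.6] [ 0.12 -1.02 -0.  ] [ 0.9 -0.2  0.1]
0.06 [ 5.2 -0.8 -2.5] [-0.05 -1.04  0.01] [ 0.4 -0.2  0.1]
0.03 [ 5.5 -1.  -1.2] [ 0.02 -0.88  0.01] [ 0.3 -0.1  0.3]
0 [ 1.8 -0.3  6.6] [-0.12 -0.27 -0.01] [-0.1 -0.2  0.6]
-0.015 [ 0.   0.5 12.2] [0.08 0.4  0.03] [-0.2 -0.2  1.3]
26.6167 [-2.09443858  0.11096291 11.84707036]
```

View pics/w6.png

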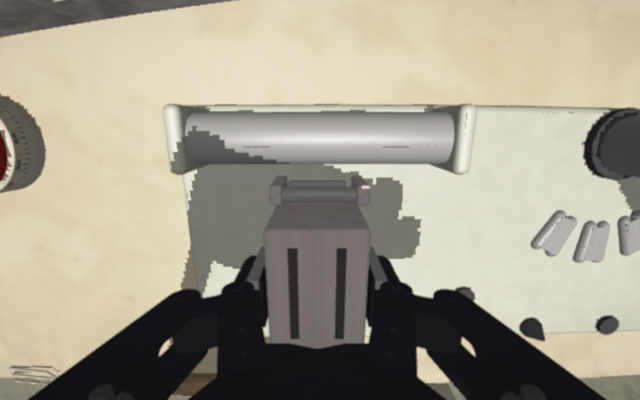

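The cassette sits at (318,280) with its lip under the rail (320,190), and the force trace shows the catch passing. Release, retract, inspect.

```bash
python3 - <<'E'
from fit import *
bot.let_go()
p=bot.current_tool_pos(); bot.move_linear([p[0],p[1],125],150,[np.pi,0,A])
bot.move_linear([437,-73,160],200)
c=shot('wrist','w7.png');W=cloud(c);z=W[...,2]
o=np.array([482.9,-158.6]);R=np.array([[np.cos(A),-np.sin(A)],[np.sin(A),np.cos(A)]]);S=(W[...,:2]-o)@R;x,y=S[...,0],S[...,1]
def st(n,m):
    print(n,cv2.minAreaRect(S[m].astype(np.float32)),m.sum(),np.percentile(z[m],[5,50,95]).round(1))
m=(abs(x+5)<36)&(abs(y-85)<30)&(z>72)&(z<90);st('top',m)
G=np.c_[S[m],np.ones(m.sum())];print('slopes',np.linalg.lstsq(G,z[m],rcond=None)[0])
st('catch',(x<-36)&(x>-70)&(abs(y-85)<25)&(z>36)&(z<62))
q=(x<-36)&(x>-60)&(abs(y-85)<9)&(z>48)&(z<62); print('nose top',np.percentile(x[q],[2,50,98]))
print(bot.current_t())
cv2.imwrite('pics/w7c.png',cv2.resize(cv2.cvtColor(c['img'],4)[90:260,220:420],None,fx=3,fy=3))
W4=np.load('/tmp/W4.npy');S4=(W4[...,:2]-o)@R;q=(S4[...,0]<-36)&(S4[...,0]>-60)&(abs(S4[...,1]-85)<9)&(W4[...,2]>48)&(W4[...,2]<62);print('before',np.percentile(S4[q][:,0],[2,50,98]))
E
```

```text
top ((-6.590690612792969, 86.32498931884766), (44.30836868286133, 59.01493453979492), 89.7906265258789) 4456 [76.4 77.7 79.2]
slopes [ 2.28530021e-04 -3.67113990e-04  7.77950257e+01]
catch ((-53.378440856933594, 84.64706420898438), (21.316570281982422, 29.225130081176758), 0.595376193523407) 574 [38.9 53.7 55.4]
nose top [-59.4698845  -50.11254018 -43.23010667]
28.325
before [-59.70673281 -49.05275996 -41.33220128]
```

View pics/w7c.png

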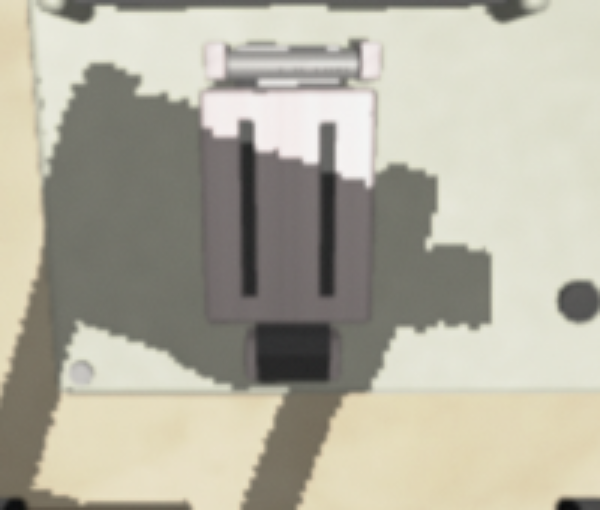

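The cassette is level and in line, 1.6 mm forward and 1.3 mm sideways of nominal. Check whether the catch's front edge is back at rest by comparing with the earlier view.

```bash
python3 - <<'E'
from fit import *
o=np.array([482.9,-158.6]);R=np.array([[np.cos(A),-np.sin(A)],[np.sin(A),np.cos(A)]])
for W in(np.load('/tmp/W4.npy'),cloud(dict(np.load('/tmp/wrist.npz')))):
    S=(W[...,:2]-o)@R;x,y,z=S[...,0],S[...,1],W[...,2]
    for yl in(4,8):
        for lo in (36,44,50):
            q=(x<-36)&(x>-72)&(abs(y-85)<yl)&(z>lo)&(z<62); print(yl,lo,np.percentile(x[q],[0,2,10,50,98]).round(1),np.percentile(z[q],[5,50,95]).round(1),q.sum())
E
```

```text
4 36 [-61.  -60.3 -58.4 -47.  -38.3] [43.8 51.6 55.6] 251
4 44 [-61.  -60.4 -58.6 -47.5 -39.1] [45.5 52.4 55.7] 236
4 50 [-60.6 -60.4 -58.8 -49.9 -42.8] [50.3 54.1 55.8] 177
8 36 [-61.  -60.5 -58.4 -47.  -38.3] [43.7 51.9 55.4] 527
8 44 [-61.  -60.5 -58.6 -47.5 -39.3] [45.4 52.4 55.4] 497
8 50 [-60.7 -60.5 -58.7 -50.2 -42.8] [50.3 54.1 55.6] 372
4 36 [-60.6 -60.2 -58.7 -50.4 -43.2] [49.9 54.1 55.6] 170
4 44 [-60.6 -60.2 -58.7 -50.4 -43.2] [49.9 54.1 55.6] 170
4 50 [-60.3 -60.2 -58.  -49.8 -43.2] [50.4 54.1 55.6] 158
8 36 [-60.6 -60.2 -58.6 -50.4 -43.2] [50.  54.1 55.5] 352
8 44 [-60.6 -60.2 -58.6 -50.4 -43.2] [50.  54.1 55.5] 352
8 50 [-60.3 -60.1 -58.  -49.8 -43.2] [50.6 54.3 55.5] 333
```

The catch's front edge is at −60.5 before and −60.2 now, so it is back at rest over the foot. Now the lever.

```bash
python3 - <<'E'
from fit import *
o=np.array([482.9,-158.6,0]);Rz=Ro.from_euler('z',A)
def kn(j,z):
    b=j-.675; return o+Rz.apply([55-88*np.cos(b),-85+88*np.sin(b),z]),[np.pi,0,A-b]
p,a=kn(0,140); bot.move_ptp(p,a)
p,a=kn(0,69); bot.move_linear(p,120); print(bot.current_force())
bot.grab(); print(bot.current_opening(),bot.current_finger_force())
for j in np.arange(.1,.91,.1):
    p,a=kn(j,69); bot.move_linear(p,60,a); print(round(j,1),bot.current_force().round(1),(bot.current_tool_pos()-p).round(1))
bot.dwell(.2); bot.let_go(); p,a=kn(.9,150); bot.move_linear(p,150)
bot.move_linear([430,-190,200],200,[np.pi,0,A]); bot.dwell(.3)
c=shot('wrist','w8.png'); print(bot.current_t(),bot.current_opening())
W=cloud(c);S=(W-o)@Rz.as_matrix();z=W[...,2]
m=(z>84)&(z<100)&(abs(S[...,0]+20)<60)&(abs(S[...,1]+85)<90)
k=np.median(S[m],0);print('knob',k,np.arctan2(k[1]+85,55-k[0])+.675)
E
```

```text
[ 0.71669994 -0.76244208  0.06219721]
19.78685820599218 59.04757417738438
0.1 [ 1.  -0.7  3.5] [ 0.5 -0.6  0.6]
0.2 [ 0.2 -0.7  5.2] [ 0.5 -0.5  0.6]
0.3 [-1.3 -1.5  5.5] [ 0.6 -0.4  0.6]
0.4 [-0.4  1.5  6.8] [0.4 0.3 0.5]
0.5 [ 1.7 -3.2  4.7] [ 0.8 -0.9  0.6]
0.6 [ 0.6 -0.8  6.1] [ 0.8 -0.5  0.6]
0.7 [ 1.1 -0.8  5. ] [ 0.9 -0.2  0.6]
0.8 [ 1.4 -1.6  5.9] [ 1.1 -0.3  0.6]
0.9 [ 2.8 -2.1  4.9] [ 1.1 -0.7  0.6]
35.7167 85.21915764558231
knob [-29.08979349 -63.45000948  96.9100416 ] 0.9258744164172541
```

View pics/w8.png

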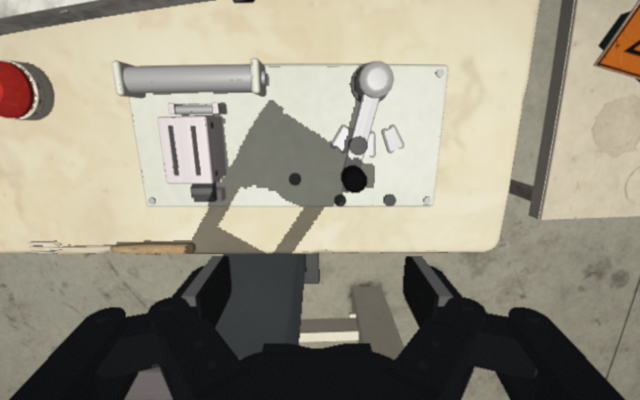

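The lever points at the stud (340,200) with the knob at (353,178); the cassette is still seated. Check the same estimator's bias on the initial view, where the lever was at 0.

```bash
python3 - <<'E'
from fit import *
o=np.array([482.9,-158.6,0]);Rz=Ro.from_euler('z',A)
def est(W,n):
    S=(W-o)@Rz.as_matrix();z=W[...,2]
    for zl,zh in((84,100),(90,98)):
        m=(z>zl)&(z<zh)&(abs(S[...,0]+20)<60)&(abs(S[...,1]+100)<95)
        (c,r)=cv2.minEnclosingCircle(S[m][:,:2].astype(np.float32))
        h=(z>62)&(z<84)&(np.hypot(S[...,0]-55,S[...,1]+85)<25)
        k=np.median(S[m],0);print(n,k,c,r,np.arctan2(k[1]+85,55-k[0])+.675,np.arctan2(c[1]+85,55-c[0])+.675, np.median(S[h],0))
est(np.load('/tmp/W4.npy'),'j0')
est(cloud(dict(np.load('/tmp/wrist.npz'))),'now')
c=shot('top');est(cloud(c),'top now')
E
```

```text
j0 [ -13.4669689  -133.09642447   94.52250693] (-13.79368782043457, -138.7379150390625) 11.287755012512207 0.0626140075388888 0.011861583940647735 [ 54.77213438 -83.52436696  63.43772478]
j0 [ -13.5518564  -133.62456523   95.67275723] (-13.862394332885742, -138.68084716796875) 11.238252639770508 0.05805253830392465 0.012861066574511248 [ 54.77213438 -83.52436696  63.43772478]
now [-29.08979349 -63.45000948  96.9100416 ] (-30.29500389099121, -64.2074203491211) 10.761554718017578 0.9258744164172541 0.9141089898011296 [ 54.42016196 -84.91805777  63.46227237]
now [-29.19666259 -63.87584496  96.67110553] (-30.29500389099121, -64.2074203491211) 10.761554718017578 0.920816742007698 0.9141089898011296 [ 54.42016196 -84.91805777  63.46227237]
top now [nan nan nan] (0.0, 0.0) 0.0 nan 1.6714914966201948 [ 55.62207143 -82.24780395  63.96763739]
top now [nan nan nan] (0.0, 0.0) 0.0 nan 1.6714914966201948 [ 55.62207143 -82.24780395  63.96763739]
  return _methods._mean(a, axis=axis, dtype=dtype,
  ret = um.true_divide(
```

The estimator reads +0.012 at j=0 and 0.914 now, so the lever is at about 0.90, in the stud's notch.

```bash
python3 -c "
from workcell import bot
print(bot.hand_in(),bot.current_t())"
```

```text
the job is handed in; nothing more can be done
the job is handed in; nothing more can be done
```

I handed the job in at about 36 s of the 64 s limit, with the cassette home under the rail, the catch back over its foot and the lever in the stud's notch (0.90) by the camera readings; the judge's result was not shown.

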